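# Confirm two picks on the kitting rack

### The job

Confirm two picks on the kitting rack: with the fingertips, gently press the key in front of the bay that holds the ball bearing until it is fully down, then press the key in front of the bay that holds the gear in the same way. The keys stay down by themselves; leave the other two keys up. Do not lift or shift the parts in the bays or the things on the bench, and finish with the hand clear of everything.

Things in the scene. Friction and masses are not known exactly. Their poses are not given: they have to be found in the camera images.
- rack: kitting rack fixed to the bench, 124 mm deep (x) by 332 mm wide (y). Origin at the centre of its underside on the bench; x points to the back, y to the left along the row, z up. Behind: four open bays in a row, numbered 0 to 3 from the left (+y), pitch 82 mm, walls 25 mm high. In front, nearest the robot: an aluminium strip 42 mm deep, top 30 mm above the bench, with one round black push key before each bay. Each part lies in its own bay, in any order
- bay_0 (a point): centre of the inner floor of bay 0 (left end), 7 mm above the bench; inside the bay is 78 mm (y) by 76 mm (x). At x +20, y +123 mm in the rack's frame
- key_0_top (a point): top centre of key 0, the round push key in front of bay 0 (61 mm nearer the robot): 28 mm across; its top is 42 mm above the bench when up, 34 mm when fully down. Moves with the key
- key_0 (a joint): how far key 0 is pushed down: 0 up (as at the start), 0.008 m fully down at its rigid stop. It slides straight down against about 3 N of friction, has no spring, and stays where it is left
- bay_1 (a point): centre of the inner floor of bay 1 (second from the left), 7 mm above the bench; inside the bay is 78 mm (y) by 76 mm (x). At x +20, y +41 mm in the rack's frame
- key_1_top (a point): top centre of key 1, the round push key in front of bay 1 (61 mm nearer the robot): 28 mm across; its top is 42 mm above the bench when up, 34 mm when fully down. Moves with the key
- key_1 (a joint): how far key 1 is pushed down: 0 up (as at the start), 0.008 m fully down at its rigid stop. It slides straight down against about 3 N of friction, has no spring, and stays where it is left
- bay_2 (a point): centre of the inner floor of bay 2 (third from the left), 7 mm above the bench; inside the bay is 78 mm (y) by 76 mm (x). At x +20, y -41 mm in the rack's frame
- key_2_top (a point): top centre of key 2, the round push key in front of bay 2 (61 mm nearer the robot): 28 mm across; its top is 42 mm above the bench when up, 34 mm when fully down. Moves with the key
- key_2 (a joint): how far key 2 is pushed down: 0 up (as at the start), 0.008 m fully down at its rigid stop. It slides straight down against about 3 N of friction, has no spring, and stays where it is left
- bay_3 (a point): centre of the inner floor of bay 3 (right end), 7 mm above the bench; inside the bay is 78 mm (y) by 76 mm (x). At x +20, y -123 mm in the rack's frame
- key_3_top (a point): top centre of key 3, the round push key in front of bay 3 (61 mm nearer the robot): 28 mm across; its top is 42 mm above the bench when up, 34 mm when fully down. Moves with the key
- key_3 (a joint): how far key 3 is pushed down: 0 up (as at the start), 0.008 m fully down at its rigid stop. It slides straight down against about 3 N of friction, has no spring, and stays where it is left
- bearing: steel ball bearing, a plain flat ring with a dark seal band and an open bore, 62 mm across, 16 mm high. Loose, lying in one of the four bays. Origin at the centre of its underside
- gear: steel spur gear, a toothed disc with 20 teeth round its rim and a short hub, 64 mm across, 21 mm high. Loose, lying in one of the four bays. Origin at the centre of its underside
- hub: steel flanged hub, a disc with a tall hollow neck and small holes in the flange, 70 mm across, 35 mm high. Loose, lying in one of the four bays. Origin at the centre of its underside
- bolt: hex-head steel bolt lying down, 65 mm long, 23 mm across the head. Loose, lying in one of the four bays. Origin at the centre of its underside
- torch: black torch lying on the bench left of the rack, 28x136x28 mm, a loose bystander. Origin at the centre of its underside
- tape_measure: yellow tape measure standing on the bench right of the rack, 36x75x67 mm, a loose bystander. Origin at the centre of its underside
- battery: small battery lying on the bench between the rack and the bench's front edge, 15x50x15 mm, a loose bystander. Origin at the centre of its underside
There are look-alikes about, which are no part of the job. Of the things like the hub, leave any that is green; of the rest the larger one is meant.

How it is judged:
By the outcome, as a careful person would: the job done as asked, in the order asked, and still so for the second after the job is handed in, with the robot touching nothing.
It also fails if it takes over 32 s, if anything falls off the work surface, if the arm or the gripper's body presses on something with over 40 N, if the wrist force passes 120 N, or if a joint passes its speed limit or range.

### The arm

A 7-joint arm with a two-finger parallel gripper is mounted at the origin on a cart in front of the work surface, level with it; the furniture and walls round the work are solid. World frame = base frame: x ahead of the robot, y to its left, z up, the work surface at z = 0. Lengths are in m, angles in rad, forces in N, time in s.
With the tool pointing down it reaches from about 0.425 to 0.875 m from the base axis. Payload 4.7 kg.
Tool frame: the origin (TCP) lies at the very end of the fingers, on their centre line; the grasp point (between the pads) lies 19 mm behind it; z points along the fingers, y is the line along which they close (so a half turn about z gives the same grasp; the last joint's range is limited). The gripper opens to 87 mm and grips with 3 to 60 N. Pads are 19 mm wide; open, the fingers measure 117 mm over their backs; the gripper's body (75 mm by 190 mm) begins 51 mm behind the grasp point.
Start: joints at [-1.096, 0.321, -0.07, 1.45, 0.023, 1.371, -0.057], TCP at [0.289, 0.582, 0.223] pointing down, gripper open.
Joint ranges: [-2.86, 2.86], [-0.3, 2.09], [-1.38, 1.24], [0.06, 2.45], [-1.56, 4.7], [0.09, 2.05], [-2.69, 2.69]. Speed limits (rad/s): [2.57, 2.57, 3.14, 3.14, 3.14, 3.14, 3.14].

### API

Orientations are given as a rotation vector (axis times angle).
In Python, from bench import ctrl, vision gives the robot as it stands.
- The arm moves only by the tool jog_arm, never from a script. Its argument "increments" is a list of rows, each an object of numbers: "tx", "ty", "tz": the shift along the tool's x, y, z in mm; "wx", "wy", "wz": the turn, a rotation vector about the tool's x, y, z in rad; "gripper": the opening, from 0 (shut) to 1 (fully open). In form: [{"tx": .., "ty": .., "tz": .., "wx": .., "wy": .., "wz": .., "gripper": ..}, ...]. A call has exactly 5 rows; each row is the pose to reach, as a shift and turn from the pose commanded when the call began, along the tool's axes at that moment; what a row does not reach only later rows make up. A row lasts 1/12 s, in which the tool goes at most 41.7 mm and 7.16 degrees, less where a joint would pass 70% of its speed; a pose out of reach is approached as far as the arm can. A call with a gripper value outside its range is refused whole. The fingers move at their own pace and stop on an object; "grip_force" is the grip in N (left out, the last holds). Time passes only in rows, so rows that repeat a pose let the fingers close, or fill a call up. It gives the time, the measured TCP pose, the force, the opening and the grip force at its end, in the units of the state.
- ctrl.get_state(): the state, without advancing time (a new reading comes with each control period).
- vision.get_image(name): name is "scene" or "side" or "wrist"; returns a dict with "color" (400x640x3 uint8, blue, green, red), "fx", "fy", "cx", "cy" (pixels), "extrinsics" (4x4, takes a point from world to camera coordinates). Camera axes: x right, y down, z forward; pixel columns grow to the right and rows downward; lengths in m; the calibration is good to about 2 mm. A picture is of the moment at which its call begins. There is no depth.
- ctrl.close_job(): hands the job in; it is judged then, once.
Trained networks look in the newest picture that a camera, given by its name, has taken for a name from the list of things; names that differ only in an ending like _2 or _b are one class to them, and where a whole thing is asked for, a point or a joint stands for the part that bears it (a point fixed in the world has none). Each returns a list of dicts, best first, with "conf" (0 to 1); they miss things now and then, are a little off and sometimes report something else, mostly with a low value. They report only what shows in the picture. A call takes as long as a camera call. They do not tell look-alikes from the thing itself.
- vision.spot_in(camera, thing): "bbox" ([left, top, right, bottom] in pixels, round what is visible of it).
The state is a dict: "time": time; "joint_positions": joint angles; "qd": joint speeds; "joint_torque": joint torques, N m; "position": TCP position; "tool_rot": TCP orientation; "ft_force": force on the tool from outside, world axes, zero at the start; "torque": the same for the moment, N m; "grip_width": opening from 0.0 (shut) to 1.0 (fully open); "grip_force": force on a finger pad.
Only numpy, scipy, OpenCV 4.12 (cv2) and the standard library are available. Lean on these libraries where they do the work, as an engineer would, in place of code of your own. Each camera call takes 0.05 s, during which the arm holds its last target. There are 200 camera calls.

## Working session

There is one attempt and no reset: what is moved stays moved. The work goes in short steps, Python scripts to look and compute and a tool call to move; the robot and the scene stay as the last step left them, time stands still between calls to the robot, and variables do not carry over. Pictures are saved under pics/ and viewed, at most 10 in all, crops included, and the job is handed in when it is done.

Besides the shell and the picture viewer there is one more tool, called after "Request:" as name(argument=value, ...), one argument or row to a line, values as JSON. jog_arm: Moves the arm, as the interface text tells. Its arguments: {"type":"object","properties":{"increments":{"type":"array"},"grip_force":{"type":"number"}},"required":["increments"]}

```bash
mkdir -p pics; python3 - <<'E'
from bench import ctrl, vision
import cv2,numpy as np
s=ctrl.get_state();print(s['time'],s['position'],s['tool_rot'],s['grip_width'])
for c in ['scene','side']:
    im=vision.get_image(c);cv2.imwrite(f'pics/{c}0.png',im['color'])
    np.savez(f'{c}.npz',**im)
    for t in ['rack','bearing','gear','hub','bolt','key_0_top']:
        print(c,t,[(np.round(d['bbox']).tolist(),round(d['conf'],2)) for d in vision.spot_in(c,t)[:5]])
E
```

```text
0.0 [0.2888327  0.58167644 0.22145836] [-7.17269555e-01 -3.05829673e+00  2.98671801e-03] 1.0019871876243351
scene rack [([306.0, 174.0, 424.0, 260.0], 0.79)]
scene bearing [([330.0, 178.0, 349.0, 195.0], 0.59)]
scene gear [([366.0, 206.0, 391.0, 226.0], 0.87)]
scene hub [([241.0, 170.0, 262.0, 186.0], 0.81), ([346.0, 188.0, 369.0, 209.0], 0.76), ([282.0, 179.0, 294.0, 191.0], 0.59), ([305.0, 174.0, 422.0, 260.0], 0.32)]
scene bolt [([398.0, 224.0, 408.0, 244.0], 0.58)]
scene key_0_top []
side rack [([310.0, 180.0, 363.0, 258.0], 0.81)]
side bearing [([322.0, 186.0, 343.0, 194.0], 0.61), ([367.0, 254.0, 392.0, 289.0], 0.41), ([319.0, 214.0, 328.0, 223.0], 0.17)]
side gear [([330.0, 212.0, 350.0, 230.0], 0.74)]
side hub [([330.0, 198.0, 352.0, 214.0], 0.86), ([268.0, 156.0, 289.0, 172.0], 0.73), ([290.0, 172.0, 304.0, 185.0], 0.54), ([307.0, 178.0, 364.0, 256.0], 0.5)]
side bolt []
side key_0_top [([308.0, 178.0, 365.0, 258.0], 0.17)]
```

```bash
python3 - <<'E'
import cv2
a=cv2.imread('pics/scene0.png')[150:280,220:440];cv2.imwrite('pics/a.png',cv2.resize(a,(792,468),interpolation=cv2.INTER_CUBIC))
a=cv2.imread('pics/side0.png')[145:295,255:415];cv2.imwrite('pics/b.png',cv2.resize(a,(640,600),interpolation=cv2.INTER_CUBIC))
E
```

```text
(no output)
```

View pics/a.png

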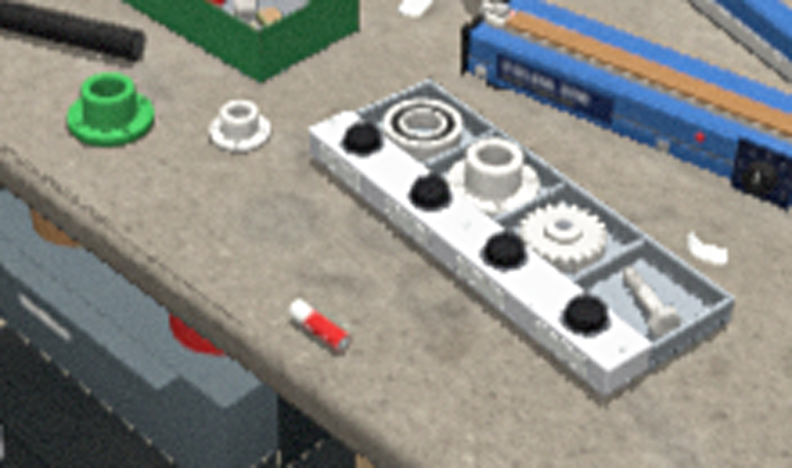

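View pics/b.png

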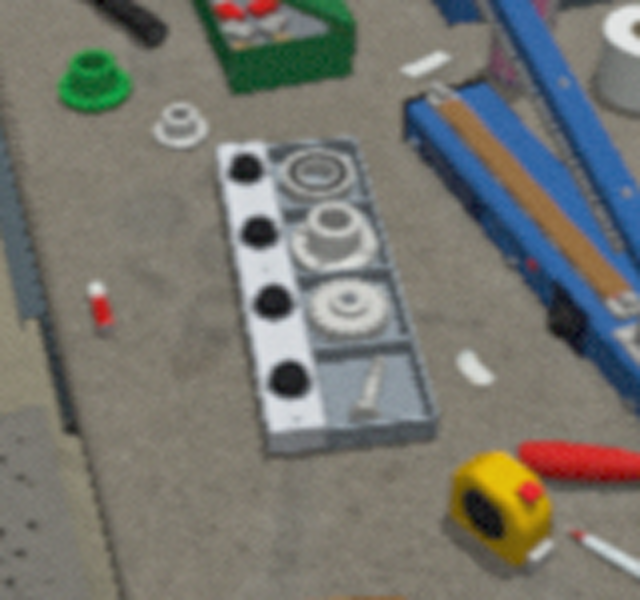

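Scene crop: bearing at (423,122), large white hub (493,175), gear (563,235) and bolt (650,300), so they are in bays 0, 1, 2 and 3. The side crop agrees: bearing (317,172) at the top (left end), gear (348,303) third. The green hub and the small white hub are outside the rack and are look-alikes. The bearing and gear each appear only once. The targets are key 0 and key 2. Next I fit the rack pose from the key blobs.

```bash
cat > fit.py <<'E'
import cv2,numpy as np
from scipy.optimize import least_squares
seeds={'scene':[(363,138),(431,190),(504,250),(586,315)],'side':[(247,168),(260,233),(273,301),(290,379)]}
off={'scene':(3.6,220,150),'side':(4,255,145)}
obs={};cam={}
for c in seeds:
    d=np.load(c+'.npz');cam[c]=d;g=cv2.cvtColor(d['color'],cv2.COLOR_BGR2GRAY).astype(float)
    k,ox,oy=off[c];o=[]
    for u,v in seeds[c]:
        u0,v0=int(u/k+ox),int(v/k+oy);r=6
        w=np.clip((110-g[v0-r:v0+r+1,u0-r:u0+r+1])/80,0,1)
        n,l=cv2.connectedComponents((w>.05).astype(np.uint8));w=w*(l==l[r,r])
        yy,xx=np.mgrid[-r:r+1,-r:r+1];o.append((u0+(xx*w).sum()/w.sum(),v0+(yy*w).sum()/w.sum()))
    obs[c]=np.array(o);print(c,obs[c].round(1).tolist())
def proj(d,P):
    E=d['extrinsics'];q=P@E[:3,:3].T+E[:3,3];return np.c_[q[:,0]/q[:,2]*d['fx']+d['cx'],q[:,1]/q[:,2]*d['fy']+d['cy']]
def keys(p,z):
    c,s=np.cos(p[2]),np.sin(p[2]);y=np.array([.123,.041,-.041,-.123]);x=-.041
    return np.c_[p[0]+c*x-s*y,p[1]+s*x+c*y,np.full(4,z)]
def fit(cs,z=.037):
    return least_squares(lambda p:np.concatenate([(proj(cam[c],keys(p,z))-obs[c]).ravel() for c in cs]),[.65,0,0])
if __name__=='__main__':
    for cs in (['scene'],['side'],['scene','side']):
        r=fit(cs);print(cs,r.x.round(4),np.abs(r.fun).max().round(2));print(keys(r.x,.042).round(4).tolist())
    for c in cam:
        d=cam[c];print(c,'cam',(-d['extrinsics'][:3,:3].T@d['extrinsics'][:3,3]).round(2),d['fx'])
    from bench import ctrl
    from scipy.spatial.transform import Rotation as R
    s=ctrl.get_state();print(R.from_rotvec(s['tool_rot']).as_matrix().round(4).tolist())
E
python3 fit.py
```

```text
scene [[320.3, 188.1], [339.1, 203.0], [359.7, 219.4], [382.2, 237.2]]
side [[316.0, 186.8], [319.3, 202.8], [322.9, 220.2], [326.9, 239.6]]
['scene'] [ 0.5227 -0.2699 -0.1441] 0.09
[[0.4997, -0.1423, 0.042], [0.488, -0.2235, 0.042], [0.4762, -0.3046, 0.042], [0.4644, -0.3858, 0.042]]
['side'] [ 0.5247 -0.2713 -0.1384] 0.08
[[0.5011, -0.1438, 0.042], [0.4898, -0.225, 0.042], [0.4784, -0.3062, 0.042], [0.4671, -0.3874, 0.042]]
['scene', 'side'] [ 0.5237 -0.2701 -0.1411] 0.53
[[0.5004, -0.1426, 0.042], [0.4889, -0.2237, 0.042], [0.4774, -0.3049, 0.042], [0.4658, -0.3861, 0.042]]
scene cam [-0.2  -0.82  0.76] 440.6527502834475
side cam [ 0.24 -1.15  0.88] 394.98152710266857
[[-0.8957, 0.4447, 0.0001], [0.4447, 0.8957, 0.0001], [-0.0001, 0.0001, -1.0]]
```

Request:
jog_arm(
  increments=[
    {"tx": -12, "ty": -13, "tz": 0, "gripper": 0},
    {"tx": -36, "ty": -39, "gripper": 0},
    {"tx": -61, "ty": -66, "gripper": 0},
    {"tx": -86, "ty": -93, "gripper": 0},
    {"tx": -111, "ty": -120, "gripper": 0},
  ],
  grip_force=10,
)

```text
validation failed for argument at $.in...
```

Request:
jog_arm(
  increments=[
    {"tx": -25, "ty": -27, "gripper": 0},
    {"tx": -50, "ty": -54, "gripper": 0},
    {"tx": -75, "ty": -81, "gripper": 0},
    {"tx": -100, "ty": -108, "gripper": 0},
    {"tx": -125, "ty": -135, "gripper": 0},
  ],
)

```text
validation failed for argument at $.in...
```

Request:
jog_arm(
  increments=[
    {"tx": -25, "ty": -27, "gripper": 0},
    {"tx": -50, "ty": -54, "gripper": 0},
    {"tx": -75, "ty": -81, "gripper": 0},
    {"tx": -100, "ty": -108, "gripper": 0},
    {"tx": -125, "ty": -135, "gripper": 0},
  ],
)

```text
validation failed for argument at $.in...
```

Request:
jog_arm(
  increments=[
    {"tx": -12, "ty": -13, "tz": 0, "wx": 0, "wy": 0, "wz": 0, "gripper": 0},
    {"tx": -36, "ty": -39, "tz": 0, "wx": 0, "wy": 0, "wz": 0, "gripper": 0},
    {"tx": -61, "ty": -66, "tz": 0, "wx": 0, "wy": 0, "wz": 0, "gripper": 0},
    {"tx": -86, "ty": -93, "tz": 0, "wx": 0, "wy": 0, "wz": 0, "gripper": 0},
    {"tx": -111, "ty": -120, "tz": 0, "wx": 0, "wy": 0, "wz": 0, "gripper": 0},
  ],
  grip_force=10,
)

```text
time: 1.12
position: [0.3354, 0.4238, 0.2226]
tool_rot: [0.717, 3.059, 0.0]
ft_force: [0.8, -0.6, -0.4]
grip_width: 0.706
grip_force: 0.0
```

Request:
jog_arm(
  increments=[
    {"tx": -25, "ty": -27, "tz": 0, "wx": 0, "wy": 0, "wz": 0, "gripper": 0},
    {"tx": -50, "ty": -54, "tz": 0, "wx": 0, "wy": 0, "wz": 0, "gripper": 0},
    {"tx": -75, "ty": -81, "tz": 0, "wx": 0, "wy": 0, "wz": 0, "gripper": 0},
    {"tx": -100, "ty": -108, "tz": 0, "wx": 0, "wy": 0, "wz": 0, "gripper": 0},
    {"tx": -125, "ty": -135, "tz": 0, "wx": 0, "wy": 0, "wz": 0, "gripper": 0},
  ],
)

```text
time: 1.53
position: [0.3873, 0.2471, 0.2228]
tool_rot: [0.717, 3.058, 0.001]
ft_force: [0.4, -0.1, 0.4]
grip_width: 0.327
grip_force: 0.0
```

Request:
jog_arm(
  increments=[
    {"tx": -25, "ty": -27, "tz": 0, "wx": 0, "wy": 0, "wz": 0, "gripper": 0},
    {"tx": -50, "ty": -54, "tz": 0, "wx": 0, "wy": 0, "wz": 0, "gripper": 0},
    {"tx": -75, "ty": -81, "tz": 0, "wx": 0, "wy": 0, "wz": 0, "gripper": 0},
    {"tx": -100, "ty": -108, "tz": 0, "wx": 0, "wy": 0, "wz": 0, "gripper": 0},
    {"tx": -125, "ty": -135, "tz": 0, "wx": 0, "wy": 0, "wz": 0, "gripper": 0},
  ],
)

```text
time: 1.95
position: [0.4392, 0.0706, 0.223]
tool_rot: [0.717, 3.058, 0.002]
ft_force: [0.5, -0.0, -0.0]
grip_width: 0.018
grip_force: 0.0
```

Request:
jog_arm(
  increments=[
    {"tx": -25, "ty": -27, "tz": 0, "wx": 0, "wy": 0, "wz": 0, "gripper": 0},
    {"tx": -50, "ty": -55, "tz": 0, "wx": 0, "wy": 0, "wz": 0, "gripper": 0},
    {"tx": -75, "ty": -82, "tz": 0, "wx": 0, "wy": 0, "wz": 0, "gripper": 0},
    {"tx": -100, "ty": -110, "tz": 0, "wx": 0, "wy": 0, "wz": 0, "gripper": 0},
    {"tx": -122, "ty": -135, "tz": 10, "wx": 0, "wy": 0, "wz": 0, "gripper": 0},
  ],
)

```text
time: 2.37
position: [0.4898, -0.1055, 0.2146]
tool_rot: [0.718, 3.054, 0.002]
ft_force: [0.5, 0.4, -0.8]
grip_width: 0.008
grip_force: 0.0
```

Request:
jog_arm(
  increments=[
    {"tx": -16, "ty": -17, "tz": 20, "wx": 0, "wy": 0, "wz": 0, "gripper": 0},
    {"tx": -28, "ty": -30, "tz": 45, "wx": 0, "wy": 0, "wz": 0, "gripper": 0},
    {"tx": -28, "ty": -30, "tz": 75, "wx": 0, "wy": 0, "wz": 0, "gripper": 0},
    {"tx": -28, "ty": -30, "tz": 100, "wx": 0, "wy": 0, "wz": 0, "gripper": 0},
    {"tx": -28, "ty": -30, "tz": 110, "wx": 0, "wy": 0, "wz": 0, "gripper": 0},
  ],
)

```text
time: 2.78
position: [0.4976, -0.1421, 0.0993]
tool_rot: [-0.718, -3.053, 0.001]
ft_force: [-1.1, 0.7, 0.0]
grip_width: 0.004
grip_force: 0.0
```

```bash
cat > rel.py <<'E'
import sys
from bench import ctrl
from scipy.spatial.transform import Rotation as R
import numpy as np
from fit import *
s=ctrl.get_state();K=keys(fit(['scene','side']).x,.042)[int(sys.argv[1])]
print(s['time'],s['position'],s['ft_force'],s['grip_width'],'tool mm to key top',(1e3*R.from_rotvec(s['tool_rot']).inv().apply(K-s['position'])).round(1))
E
cat > look.py <<'E'
import sys,cv2
from bench import vision
for c,(x,y) in (('scene',(290,160)),('side',(270,150))):
    a=vision.get_image(c)['color'][y:y+110,x:x+140];cv2.imwrite(f'pics/{c}{sys.argv[1]}.png',a)
a=[cv2.resize(cv2.imread(f'pics/{c}{sys.argv[1]}.png'),(400,314),interpolation=cv2.INTER_CUBIC) for c in ('scene','side')]
cv2.imwrite(f'pics/look{sys.argv[1]}.png',cv2.hconcat(a))
E
python3 rel.py 0 | tail -1; python3 look.py 1
```

```text
2.7833 [ 0.49764382 -0.14205595  0.09931526] [-1.09699677  0.65626217  0.00508696] 0.004175089034786276 tool mm to key top [-3.   0.9 57.3]
```

View pics/look1.png

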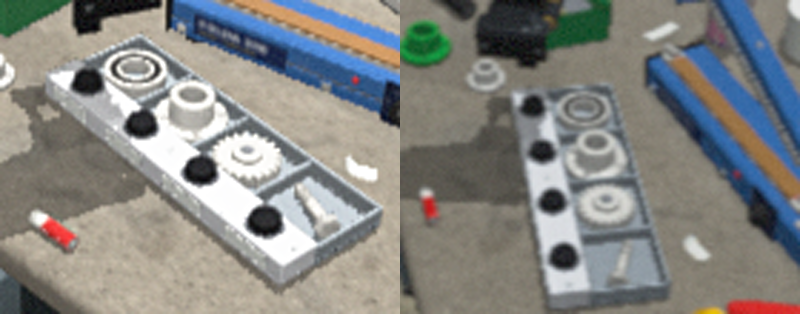

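```bash
python3 - <<'E'
from fit import *
from bench import vision,ctrl
p=np.array(ctrl.get_state()['position']);out=[]
print(p)
for c in cam:
    d=vision.get_image(c);u=proj(d,np.array([p,p+[0,0,.07]]));print(c,u.round(1))
    x,y=int(u[0,0]),int(u[0,1]);a=d['color'][y-70:y+50,x-60:x+60].copy()
    a=cv2.resize(a,(400,400),interpolation=cv2.INTER_CUBIC)
    cv2.circle(a,(202,235),4,(0,0,255),1);out.append(a)
cv2.imwrite('pics/c.png',cv2.hconcat(out))
E
```

```text
scene [[320.3, 188.1], [339.1, 203.0], [359.7, 219.4], [382.2, 237.2]]
side [[316.0, 186.8], [319.3, 202.8], [322.9, 220.2], [326.9, 239.6]]
[ 0.49857237 -0.14172223  0.10102547]
scene [[320.1 168.9]
 [320.3 146.3]]
side [[314.8 171.4]
 [314.4 153.6]]
```

View pics/c.png

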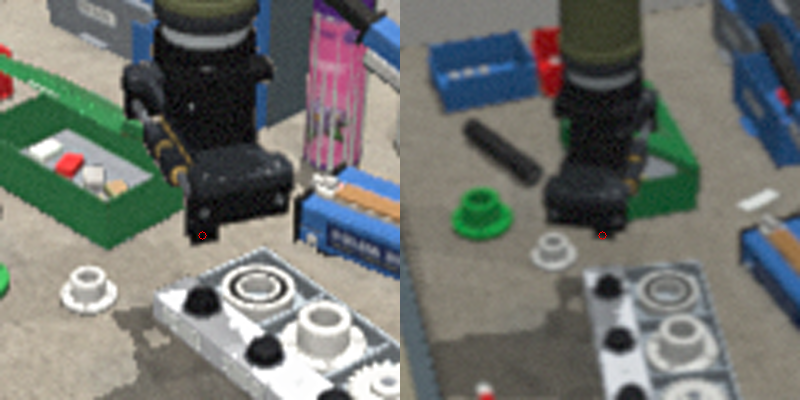

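The picture shows the fingertips at the projected TCP, right above key 0, at (203,302) in the scene half and (610,287) in the side half. I'll descend.

Request:
jog_arm(
  increments=[
    {"tx": -2, "ty": 0, "tz": 12, "wx": 0, "wy": 0, "wz": 0, "gripper": 0},
    {"tx": -2, "ty": 0, "tz": 28, "wx": 0, "wy": 0, "wz": 0, "gripper": 0},
    {"tx": -2, "ty": 0, "tz": 42, "wx": 0, "wy": 0, "wz": 0, "gripper": 0},
    {"tx": -2, "ty": 0, "tz": 50, "wx": 0, "wy": 0, "wz": 0, "gripper": 0},
    {"tx": -2, "ty": 0, "tz": 52, "wx": 0, "wy": 0, "wz": 0, "gripper": 0},
  ],
)

```text
time: 3.4
position: [0.5015, -0.1427, 0.0497]
tool_rot: [-0.716, -3.058, 0.0]
ft_force: [-0.0, -0.7, -0.7]
grip_width: 0.012
grip_force: 0.0
```

Request:
jog_arm(
  increments=[
    {"tx": 0, "ty": 0, "tz": 2, "wx": 0, "wy": 0, "wz": 0, "gripper": 0},
    {"tx": 0, "ty": 0, "tz": 4, "wx": 0, "wy": 0, "wz": 0, "gripper": 0},
    {"tx": 0, "ty": 0, "tz": 6, "wx": 0, "wy": 0, "wz": 0, "gripper": 0},
    {"tx": 0, "ty": 0, "tz": 8, "wx": 0, "wy": 0, "wz": 0, "gripper": 0},
    {"tx": 0, "ty": 0, "tz": 10, "wx": 0, "wy": 0, "wz": 0, "gripper": 0},
  ],
)

```text
time: 3.82
position: [0.5024, -0.1431, 0.0411]
tool_rot: [0.717, 3.057, 0.001]
ft_force: [-0.8, 0.1, 3.0]
grip_width: 0.009
grip_force: 1.5
```

Contact is about 3 N, so the key is sliding. I'll continue in 1 mm steps to the stop.

Request:
jog_arm(
  increments=[
    {"tx": 0, "ty": 0, "tz": 1, "wx": 0, "wy": 0, "wz": 0, "gripper": 0},
    {"tx": 0, "ty": 0, "tz": 2, "wx": 0, "wy": 0, "wz": 0, "gripper": 0},
    {"tx": 0, "ty": 0, "tz": 3, "wx": 0, "wy": 0, "wz": 0, "gripper": 0},
    {"tx": 0, "ty": 0, "tz": 4, "wx": 0, "wy": 0, "wz": 0, "gripper": 0},
    {"tx": 0, "ty": 0, "tz": 5, "wx": 0, "wy": 0, "wz": 0, "gripper": 0},
  ],
)

```text
time: 4.23
position: [0.5023, -0.1431, 0.0358]
tool_rot: [0.717, 3.058, 0.0]
ft_force: [0.0, 0.0, 2.3]
grip_width: 0.006
grip_force: 1.5
```

Request:
jog_arm(
  increments=[
    {"tx": 0, "ty": 0, "tz": 0.5, "wx": 0, "wy": 0, "wz": 0, "gripper": 0},
    {"tx": 0, "ty": 0, "tz": 1, "wx": 0, "wy": 0, "wz": 0, "gripper": 0},
    {"tx": 0, "ty": 0, "tz": 1.5, "wx": 0, "wy": 0, "wz": 0, "gripper": 0},
    {"tx": 0, "ty": 0, "tz": 2, "wx": 0, "wy": 0, "wz": 0, "gripper": 0},
    {"tx": 0, "ty": 0, "tz": 2, "wx": 0, "wy": 0, "wz": 0, "gripper": 0},
  ],
)

```text
time: 4.65
position: [0.5023, -0.1431, 0.0344]
tool_rot: [0.717, 3.058, 0.001]
ft_force: [-1.0, 1.0, 7.8]
grip_width: 0.003
grip_force: 4.2
```

Request:
jog_arm(
  increments=[
    {"tx": 0, "ty": 0, "tz": 0.3, "wx": 0, "wy": 0, "wz": 0, "gripper": 0},
    {"tx": 0, "ty": 0, "tz": 0.6, "wx": 0, "wy": 0, "wz": 0, "gripper": 0},
    {"tx": 0, "ty": 0, "tz": 0.8, "wx": 0, "wy": 0, "wz": 0, "gripper": 0},
    {"tx": 0, "ty": 0, "tz": 0.8, "wx": 0, "wy": 0, "wz": 0, "gripper": 0},
    {"tx": 0, "ty": 0, "tz": 0.8, "wx": 0, "wy": 0, "wz": 0, "gripper": 0},
  ],
)

```text
time: 5.07
position: [0.5024, -0.1431, 0.0343]
tool_rot: [0.717, 3.058, 0.002]
ft_force: [-3.2, 1.6, 14.1]
grip_width: 0.006
grip_force: 7.3
```

Key 0 is at its stop: the force rose to 14 N with no further motion. I'll lift and go to key 2.

Request:
jog_arm(
  increments=[
    {"tx": 0, "ty": 0, "tz": -8, "wx": 0, "wy": 0, "wz": 0, "gripper": 0},
    {"tx": 0, "ty": 0, "tz": -25, "wx": 0, "wy": 0, "wz": 0, "gripper": 0},
    {"tx": 0, "ty": 0, "tz": -45, "wx": 0, "wy": 0, "wz": 0, "gripper": 0},
    {"tx": -3, "ty": -10, "tz": -60, "wx": 0, "wy": 0, "wz": 0, "gripper": 0},
    {"tx": -11, "ty": -35, "tz": -65, "wx": 0, "wy": 0, "wz": 0, "gripper": 0},
  ],
)

```text
time: 5.48
position: [0.4976, -0.1759, 0.0993]
tool_rot: [0.708, 3.06, 0.004]
ft_force: [1.1, -0.1, -0.4]
grip_width: 0.005
grip_force: 0.0
```

Request:
jog_arm(
  increments=[
    {"tx": -9, "ty": -30, "tz": 0, "wx": 0, "wy": 0, "wz": 0, "gripper": 0},
    {"tx": -19, "ty": -60, "tz": 0, "wx": 0, "wy": 0, "wz": 0, "gripper": 0},
    {"tx": -28, "ty": -90, "tz": 0, "wx": 0, "wy": 0, "wz": 0, "gripper": 0},
    {"tx": -35, "ty": -111, "tz": 0, "wx": 0, "wy": 0, "wz": 0, "gripper": 0},
    {"tx": -39, "ty": -121, "tz": 0, "wx": 0, "wy": 0, "wz": 0, "gripper": 0},
  ],
)

```text
time: 5.9
position: [0.4748, -0.3085, 0.0975]
tool_rot: [-0.724, -3.055, 0.003]
ft_force: [-0.4, -0.3, 0.7]
grip_width: 0.005
grip_force: 0.0
```

```bash
python3 look.py 2; python3 rel.py 2 | tail -1
```

```text
6.0 [ 0.47582621 -0.30667741  0.09736226] [-0.63465481 -0.37825471 -0.39388482] 0.007759890380261757 tool mm to key top [-0.7  2.3 55.4]
```

View pics/look2.png

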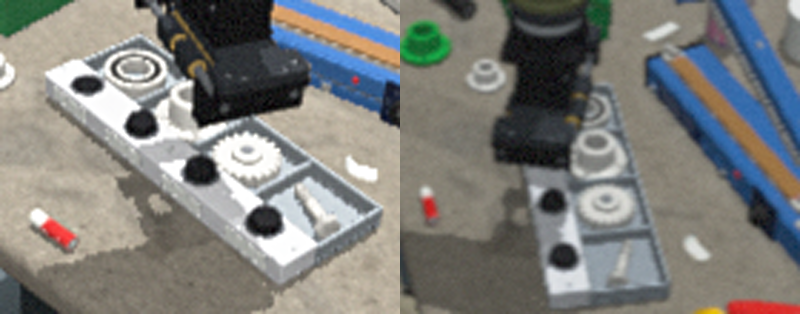

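In this picture key 0 is flat at (88,84), keys 1 to 3 are up, and the fingertips are above key 2 at (200,170).

Request:
jog_arm(
  increments=[
    {"tx": 0, "ty": 1, "tz": 12, "wx": 0, "wy": 0, "wz": 0, "gripper": 0},
    {"tx": 0, "ty": 1, "tz": 28, "wx": 0, "wy": 0, "wz": 0, "gripper": 0},
    {"tx": 0, "ty": 1, "tz": 42, "wx": 0, "wy": 0, "wz": 0, "gripper": 0},
    {"tx": 0, "ty": 1, "tz": 48, "wx": 0, "wy": 0, "wz": 0, "gripper": 0},
    {"tx": 0, "ty": 1, "tz": 50, "wx": 0, "wy": 0, "wz": 0, "gripper": 0},
  ],
)

```text
time: 6.42
position: [0.4772, -0.3011, 0.0456]
tool_rot: [-0.712, -3.056, -0.003]
ft_force: [-0.2, 0.4, -0.1]
grip_width: 0.009
grip_force: 0.0
```

Request:
jog_arm(
  increments=[
    {"tx": 0, "ty": 0, "tz": 1.5, "wx": 0, "wy": 0, "wz": 0, "gripper": 0},
    {"tx": 0, "ty": 0, "tz": 3, "wx": 0, "wy": 0, "wz": 0, "gripper": 0},
    {"tx": 0, "ty": 0, "tz": 5, "wx": 0, "wy": 0, "wz": 0, "gripper": 0},
    {"tx": 0, "ty": 0, "tz": 6.5, "wx": 0, "wy": 0, "wz": 0, "gripper": 0},
    {"tx": 0, "ty": 0, "tz": 8, "wx": 0, "wy": 0, "wz": 0, "gripper": 0},
  ],
)

```text
time: 6.83
position: [0.4783, -0.3041, 0.0404]
tool_rot: [0.717, 3.057, 0.001]
ft_force: [-0.2, 0.2, 2.4]
grip_width: 0.006
grip_force: 1.5
```

Request:
jog_arm(
  increments=[
    {"tx": 0, "ty": 0, "tz": 1, "wx": 0, "wy": 0, "wz": 0, "gripper": 0},
    {"tx": 0, "ty": 0, "tz": 2, "wx": 0, "wy": 0, "wz": 0, "gripper": 0},
    {"tx": 0, "ty": 0, "tz": 3, "wx": 0, "wy": 0, "wz": 0, "gripper": 0},
    {"tx": 0, "ty": 0, "tz": 4, "wx": 0, "wy": 0, "wz": 0, "gripper": 0},
    {"tx": 0, "ty": 0, "tz": 4, "wx": 0, "wy": 0, "wz": 0, "gripper": 0},
  ],
)

```text
time: 7.25
position: [0.4782, -0.3041, 0.0358]
tool_rot: [0.717, 3.058, -0.0]
ft_force: [1.7, -0.1, 1.3]
grip_width: 0.006
grip_force: 1.0
```

Request:
jog_arm(
  increments=[
    {"tx": 0, "ty": 0, "tz": 0.6, "wx": 0, "wy": 0, "wz": 0, "gripper": 0},
    {"tx": 0, "ty": 0, "tz": 1.2, "wx": 0, "wy": 0, "wz": 0, "gripper": 0},
    {"tx": 0, "ty": 0, "tz": 1.8, "wx": 0, "wy": 0, "wz": 0, "gripper": 0},
    {"tx": 0, "ty": 0, "tz": 2.2, "wx": 0, "wy": 0, "wz": 0, "gripper": 0},
    {"tx": 0, "ty": 0, "tz": 2.2, "wx": 0, "wy": 0, "wz": 0, "gripper": 0},
  ],
)

```text
time: 7.67
position: [0.4782, -0.3041, 0.0344]
tool_rot: [0.717, 3.058, 0.001]
ft_force: [-0.3, 2.3, 8.9]
grip_width: 0.003
grip_force: 4.2
```

Request:
jog_arm(
  increments=[
    {"tx": 0, "ty": 0, "tz": 0.3, "wx": 0, "wy": 0, "wz": 0, "gripper": 0},
    {"tx": 0, "ty": 0, "tz": 0.5, "wx": 0, "wy": 0, "wz": 0, "gripper": 0},
    {"tx": 0, "ty": 0, "tz": 0.7, "wx": 0, "wy": 0, "wz": 0, "gripper": 0},
    {"tx": 0, "ty": 0, "tz": 0.7, "wx": 0, "wy": 0, "wz": 0, "gripper": 0},
    {"tx": 0, "ty": 0, "tz": 0.7, "wx": 0, "wy": 0, "wz": 0, "gripper": 0},
  ],
)

```text
time: 8.08
position: [0.4782, -0.3041, 0.0344]
tool_rot: [0.717, 3.058, 0.002]
ft_force: [-0.9, 3.5, 13.5]
grip_width: 0.008
grip_force: 6.6
```

Key 2 is at its stop (13.5 N, same height as key 0). I'll retreat straight up and check.

Request:
jog_arm(
  increments=[
    {"tx": 0, "ty": 0, "tz": -8, "wx": 0, "wy": 0, "wz": 0, "gripper": 0},
    {"tx": 0, "ty": 0, "tz": -28, "wx": 0, "wy": 0, "wz": 0, "gripper": 0},
    {"tx": 0, "ty": 0, "tz": -60, "wx": 0, "wy": 0, "wz": 0, "gripper": 0},
    {"tx": 0, "ty": 0, "tz": -95, "wx": 0, "wy": 0, "wz": 0, "gripper": 0},
    {"tx": 0, "ty": 0, "tz": -125, "wx": 0, "wy": 0, "wz": 0, "gripper": 0},
  ],
)

```text
time: 8.5
position: [0.4764, -0.3046, 0.159]
tool_rot: [-0.719, -3.057, 0.001]
ft_force: [0.3, -0.5, 0.2]
grip_width: 0.008
grip_force: 0.0
```

Request:
jog_arm(
  increments=[
    {"tx": 0, "ty": 0, "tz": -20, "wx": 0, "wy": 0, "wz": 0, "gripper": 0},
    {"tx": 0, "ty": 0, "tz": -30, "wx": 0, "wy": 0, "wz": 0, "gripper": 0},
    {"tx": 0, "ty": 0, "tz": -35, "wx": 0, "wy": 0, "wz": 0, "gripper": 0},
    {"tx": 0, "ty": 0, "tz": -35, "wx": 0, "wy": 0, "wz": 0, "gripper": 0},
    {"tx": 0, "ty": 0, "tz": -35, "wx": 0, "wy": 0, "wz": 0, "gripper": 0},
  ],
)

```text
time: 8.92
position: [0.4768, -0.3036, 0.1913]
tool_rot: [-0.717, -3.056, -0.0]
ft_force: [0.1, 0.1, 0.8]
grip_width: 0.004
grip_force: 0.0
```

```bash
python3 look.py 3
```

```text
(no output)
```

View pics/look3.png

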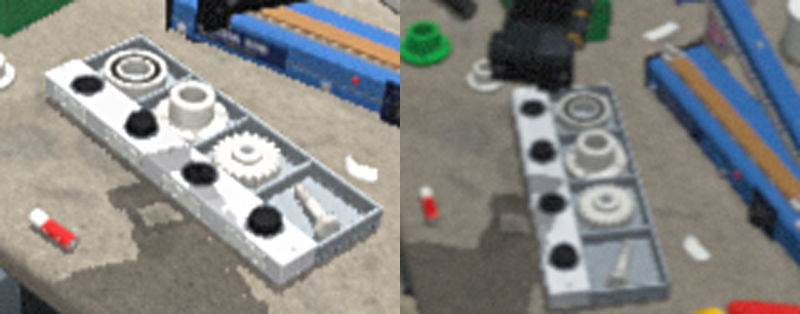

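Keys 0 (88,84) and 2 (200,174) are down, keys 1 (142,124) and 3 (265,220) are up, and the parts and battery have not moved. The hand is clear.

```bash
python3 -c "
from bench import ctrl
print(ctrl.close_job())"
```

```text
the job is handed in; nothing more can be done
None
```

I pressed key 0 (bearing) and then key 2 (gear) fully down, left keys 1 and 3 up with nothing else moved, and handed the job in with the hand clear at about 9 s.

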